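Fit the retaining washer and R-clip on a stub axle

TASK

Drop the loose washer over the upright axle pin so that it lies flat on the wheel hub, then push the R-clip's straight leg through the pin's cross hole until its bow springs over the pin. The axle shifts in its bush under the push, so keep going by feel until the clip's nose bears hard on the pin, press it home with about 15 N for a moment, never over 25 N, and let go. Leave the jar, the socket and the two wheel studs as they stand.

Things in the scene. Friction and masses are not known exactly. Their poses are not given: they have to be found in the camera images.
- pin_hole (a point): Centre of the cross hole in the upright 20 mm steel axle pin; moves with the pin. z up along the pin, x along the hole, which goes right through and takes the clip from either end. Hole 8 mm wide, 7 mm high, mouths countersunk to about 12 mm, a shallow groove round the pin at its height. The pin's top, chamfered to 12 mm, is 19 mm above this point; the hub's flat top is 23.5 mm below it.
- hub: Fixed wheel (110 mm) lying flat on a 140 mm plate; flat plastic hub 80 mm wide, top at z = 44 mm, tyre 3 mm lower. Origin at its middle, on the shelf; x along the hole. The pin floats in it along x in a tight worn bush: it stays where it is left, gives way when pushed along x with over about 5 N (1 to 13 mm further) and then stops hard at a place not known beforehand.
- washer_mid (a point): Centre of the loose thick steel washer, half-way up: 44 mm outside diameter, 27 mm hole, 12 mm high, lying flat on the shelf; z is its axis. On the hub it leaves 1.5 mm between its top and the underside of the clip's grip and nose.
- clip_grip (a point): Centre of the R-clip's black grip block, half-way up (10 mm); the clip lies flat, 111 mm long. x points along the straight leg, y to the bow's side, z up. Block 34 mm in x, 26 mm in y, 20 mm high; take it across y. A nose 13 mm wide, flush below, 4 mm lower on top, runs on to x = 34.5 mm. When home, the nose bears on the pin, whose axis is then 44.5 mm ahead of this point.
- leg_tip (a point): Tip of the clip's straight leg, 93.6 mm ahead of the grip's centre on y = 0, z = 0; axes as clip_grip. Leg of 5 mm round steel wire, its last 8 mm thinned to 3 mm.
- bow_hump (a point): Hump of the clip's sprung bow (5 mm wire; moves with the bow), at x = 55.5, y = 7.5 mm from the grip's centre when closed; the bow's flared end is at x = 73, y = 16 mm. Riding over the pin takes a push of about 5 to 10 N, which falls off when the bow springs shut; about 10 mm further on the nose meets the pin, and once the pin has stopped too the force climbs steadily.
- jar: Glass jar with screw lid, 60 mm wide, 75 mm high; bystander, origin under its middle.
- socket: Chrome deep socket standing up, 28 mm wide, 78 mm high; bystander, origin under its middle.
- stud_a: Wheel stud standing on its head, 27 mm wide, 49 mm high; bystander, origin under its middle.
- stud_b: The second wheel stud, the same; bystander.
There are look-alikes about, which are no part of the job. Leave any blue or red look-alike of the part that bears clip_grip alone.

How it is judged:
By the outcome, as a careful person would: the job done as asked, in the order asked, and still so for the second after the job is handed in, with the robot touching nothing.
It also fails if it takes over 61 s, if anything falls off the work surface, if the arm or the gripper's body presses on something with over 40 N, if the wrist force passes 120 N, or if a joint passes its speed limit or range.

ROBOT

A 6-joint arm with a two-finger parallel gripper is mounted at the origin on the work surface. World frame = base frame: x ahead of the robot, y to its left, z up, the work surface at z = 0. Lengths are in m, angles in rad, forces in N, time in s.
With the tool pointing down it reaches from about 0.3 to 0.775 m from the base axis. Payload 14.6 kg.
Tool frame: the origin (TCP) lies at the very end of the fingers, on their centre line; the grasp point (between the pads) lies 19 mm behind it; x points along the fingers, z is the direction in which the jaws open and shut, and the axes are right-handed (so a half turn about x gives the same grasp; the last joint's range is limited). The gripper opens to 94 mm and grips with 3 to 60 N. Pads are 16 mm wide; open, the fingers measure 119 mm over their backs; the gripper's body (75 mm by 177 mm) begins 78 mm behind the grasp point.
Start: joints at [1.044, 0.3, 1.521, -0, 1.321, -0.067], TCP at [0.244, 0.493, 0.205] pointing down, gripper open.
Joint ranges: [-3.03, 3.03], [-0.79, 2.21], [0.23, 2.52], [-1.04, 4.18], [0, 3.07], [-2.55, 2.55]. Speed limits (rad/s): [2.22, 2.22, 2.57, 3.14, 3.14, 3.14].

INTERFACE

Orientations are given as a rotation vector (axis times angle).
In Python, from rig import bot, get_image, camera_model gives the robot as it stands.
- The arm moves only by the tool drive_tool, never from a script. Its argument "plan" is a list that holds one entry, the list of rows, each a list of 7 numbers: the turn, a rotation vector about the tool's x, y, z in degrees, then the shift along the tool's x, y, z in m, then the closure in counts, from 0 (fully open) to 255 (shut). In form: [[[rx, ry, rz, x, y, z, gripper], ...]]. A call has 1 to 8 rows; each row shifts and turns the commanded pose from where the row before left it, along the tool's axes as they then stand; what a row does not reach is not made up. A row lasts 1/12 s, in which the tool goes at most 41.7 mm and 7.16 degrees, less where a joint would pass 70% of its speed; a pose out of reach is approached as far as the arm can. A call with a gripper value outside its range is refused whole. The fingers move at their own pace and stop on an object; "force" is the grip in N (left out, the last holds). Time passes only in rows, so rows that do not move let the fingers close. It gives the time, the measured TCP pose, the force and the opening at its end, in the units of the state.
- bot.get_state(): the state, without advancing time (a new reading comes with each control period).
- get_image(name): name is "scene" or "top" or "wrist"; returns (picture, depth): 384x512x3 uint8, red, green, blue; 384x512 float32, m along the optical axis (not along the pixel's ray), 0 where there is no reading.
- camera_model(name): a dict with "fx", "fy", "cx", "cy" (pixels), "k1" (the pictures are not rectified: a ray, as slopes to the right and down, at radius r is drawn at 1 + k1 r^2 times it, then the intrinsics apply), "R" (3x3) and "t" (3): a world point X has camera coordinates R X + t. Camera axes: x right, y down, z forward; pixel columns grow to the right and rows downward; lengths in m; the calibration is good to about 2 mm. A picture is of the moment at which its call begins: read the wrist's pose just before it. camera_model takes no time and is no camera call; for the wrist camera it gives the pose at the moment of the call.
- bot.sign_off(): hands the job in, once; it reports no verdict.
The state is a dict: "clock": time; "qpos": joint angles; "dq": joint speeds; "joint_efforts": joint torques, N m; "eef_pos": TCP position; "eef_rot": TCP orientation; "wrist_force": force on the tool from outside, world axes, zero at the start; "ft_torque": the same for the moment, N m; "opening": finger opening in m.
Only numpy, scipy, OpenCV 4.12 (cv2) and the standard library are available. Lean on these libraries where they do the work, as an engineer would, in place of code of your own. Each camera call takes 0.05 s, during which the arm holds its last target. There are 200 camera calls.

## Working session

There is one attempt and no reset: what is moved stays moved. The work goes in short steps, Python scripts to look and compute and a tool call to move; the robot and the scene stay as the last step left them, time stands still between calls to the robot, and variables do not carry over. Pictures are saved under pics/ and viewed, about 8 in all and at most 12, crops included, and the job is handed in when it is done.

Besides the shell and the picture viewer there is one more tool, called after ">>>" by a JSON object that holds its "op" and its "data". drive_tool: Moves the arm, as the interface text tells. Its arguments: {"type":"object","properties":{"plan":{"type":"array","items":{"type":"array","items":{"type":"array","items":{"type":"number"}}}},"force":{"type":"number"}},"required":["plan"]}

```bash
mkdir -p pics; ls; cat > h.py <<'E'
import numpy as np, cv2
from rig import bot, get_image, camera_model
from scipy.spatial.transform import Rotation as Ro
def grab(name,tag):
    m=camera_model(name); im,d=get_image(name)
    cv2.imwrite(f'pics/{tag}.png',im[:,:,::-1]); np.savez(f'pics/{tag}.npz',im=im,d=d,**m)
    return im,d,m
def ld(tag): 
    z=np.load(f'pics/{tag}.npz'); return z['im'],z['d'],z
def ray(m,u,v):
    p=np.array([(u-m['cx'])/m['fx'],(v-m['cy'])/m['fy']]);q=p.copy()
    for _ in range(20): q=p/(1+m['k1']*(q@q))
    return np.array([q[0],q[1],1.])
def at_z(m,u,v,z):
    R,t=m['R'],m['t'];c=-R.T@t;d=R.T@ray(m,u,v);return c+d*(z-c[2])/d[2]
def at_d(m,u,v,d):
    n=int(round(v)),int(round(u)); R,t=m['R'],m['t'];return R.T@(ray(m,u,v)*d[n]-t)
def tri(l):
    A=np.zeros((3,3));b=np.zeros(3)
    for m,u,v in l:
        R,t=m['R'],m['t'];c=-R.T@t;d=R.T@ray(m,u,v);d/=np.linalg.norm(d);P=np.eye(3)-np.outer(d,d);A+=P;b+=P@c
    return np.linalg.solve(A,b)
def proj(m,X):
    c=m['R']@X+m['t'];p=c[:2]/c[2];p=p*(1+m['k1']*(p@p));return p[0]*m['fx']+m['cx'],p[1]*m['fy']+m['cy']
def crop(tag,u0,v0,w,h,s):
    im=cv2.imread(f'pics/{tag}.png')[v0:v0+h,u0:u0+w];im=cv2.resize(im,None,fx=s,fy=s,interpolation=cv2.INTER_CUBIC)
    return im
E
python3 - <<'E'
from h import *
a=grab('top','top')[0];b=grab('scene','sc')[0]
for t in('top','sc'): cv2.imwrite(f'pics/{t}b.png',crop(t,0,0,512,384,1.56))
print(bot.get_state())
E
```

```text
pics
{'clock': 0.1, 'qpos': array([ 1.04436208e+00,  3.00393501e-01,  1.52152620e+00, -1.79709106e-05,
        1.32070744e+00, -6.65952519e-02]), 'dq': array([-0.00145136, -0.00134019,  0.00087437, -0.00048614,  0.0011449 ,
       -0.00162739]), 'joint_efforts': array([ 1.55575359e-03, -5.32641399e+01, -3.53286195e+01,  7.09296344e-02,
        2.35026958e-02, -3.26319264e-05]), 'eef_pos': array([0.24397519, 0.49265698, 0.20495212]), 'eef_rot': array([-0.86470087,  1.3932491 ,  0.86387944]), 'wrist_force': array([0.44753907, 0.47161426, 0.17329523]), 'ft_torque': array([-0.05046033,  0.04397495, -0.02805449]), 'opening': 0.09410861919097993}
```

View pics/topb.png

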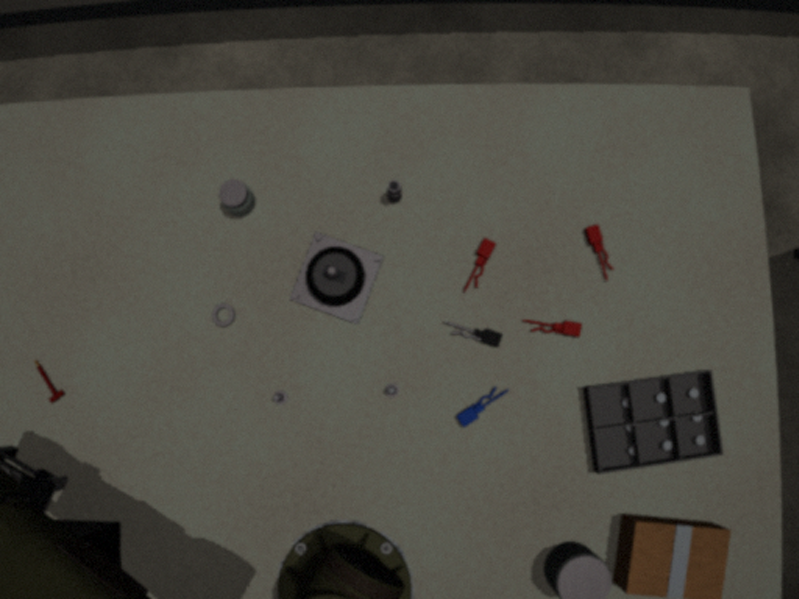

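View pics/scb.png

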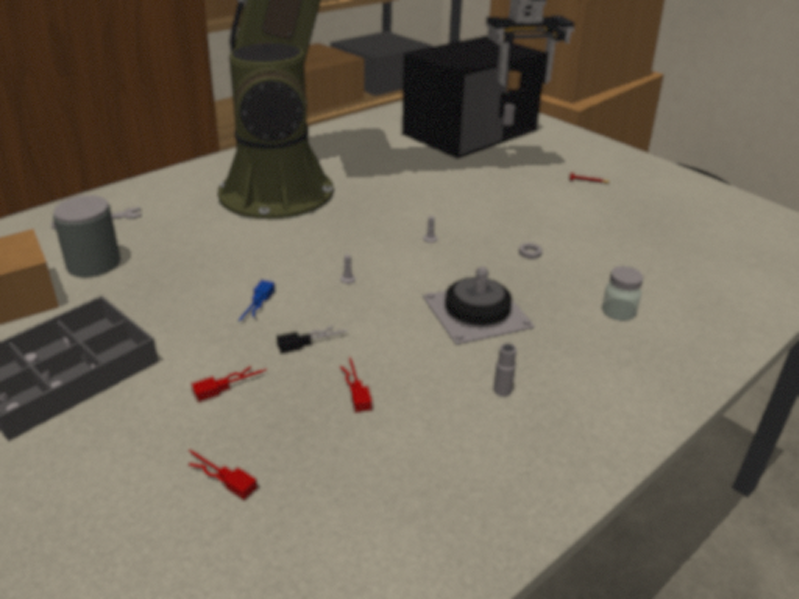

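The top picture (1.56x) shows the black clip at (488,337), with its leg tip near (444,322). The washer is at (223,315), the hub at (335,276), the jar at (235,197), the socket at (393,191) and the studs at (279,397) and (391,390). Look-alikes for the clip are red at (486,250), (596,240) and (570,328), and blue at (470,410). Nothing resembles the washer; the screw at (50,385) is no part of the job. I choose the black clip.

```bash
python3 - <<'E'
from h import *
im,d,m=ld('top'); im2,d2,m2=ld('sc')
for n,u,v,z in [('washer',223,315,.006),('hub',335,276,.044),('pin',331,271,.086),('clip',488,337,.01),('tip',444,322,.01),('jar',235,190,.075),('sock',393,186,.078),('sA',279,397,.04),('sB',391,390,.04),('plate1',319,233,.0),('p2',383,258,0),('p3',357,322,0),('p4',291,300,0)]:
    print(n,at_z(m,u/1.5625,v/1.5625,z).round(3),at_d(m,u/1.5625,v/1.5625,d).round(3))
s=1.5625
print('tri washer',tri([(m,223/s,315/s),(m2,530/s,250/s)]),'clip',tri([(m,488/s,337/s),(m2,293/s,342/s)]),'pintop',tri([(m,331/s,271/s),(m2,481/s,271/s)]))
c=np.hstack([crop('top',125,120,140,110,2.8),crop('top',260,130,140,110,2.8)])
cv2.imwrite('pics/c1.png',cv2.convertScaleAbs(c,alpha=1.8))
s=bot.get_state();print(Ro.from_rotvec(s['eef_rot']).as_matrix().round(3))
w=camera_model('wrist');print(-w['R'].T@w['t'],w['R'],w['fx'])
E
```

```text
washer [0.518 0.223 0.006] [ 0.519  0.225 -0.   ]
hub [0.583 0.005 0.044] [0.579 0.003 0.07 ]
pin [0.586 0.009 0.086] [0.586 0.009 0.085]
clip [ 0.468 -0.278  0.01 ] [ 0.468 -0.276  0.021]
tip [ 0.498 -0.196  0.01 ] [ 0.498 -0.196  0.005]
jar [0.744 0.189 0.075] [0.744 0.189 0.074]
sock [ 0.743 -0.105  0.078] [ 0.743 -0.105  0.078]
sA [0.363 0.11  0.04 ] [0.363 0.109 0.043]
sB [ 0.373 -0.095  0.04 ] [ 0.373 -0.095  0.052]
plate1 [0.675 0.04  0.   ] [0.674 0.039 0.003]
p2 [ 0.624 -0.083  0.   ] [ 0.623 -0.083  0.004]
p3 [ 0.502 -0.032  0.   ] [ 0.501 -0.033  0.008]
p4 [0.546 0.093 0.   ] [ 0.546  0.094 -0.003]
tri washer [0.51732582 0.22226335 0.00795377] clip [ 0.4683808  -0.27745744  0.01024177] pintop [0.58551798 0.00780602 0.08104768]
[[-0.001 -0.896  0.444]
 [-0.001  0.444  0.896]
 [-1.     0.    -0.001]]
[0.18287547 0.52364363 0.38381424] [[ 4.43458129e-01  8.96294716e-01 -8.18176437e-04]
 [ 8.70979860e-01 -4.30717363e-01  2.36382396e-01]
 [ 2.11515890e-01 -1.05538310e-01 -9.71659762e-01]] 305.84931188887384
```

View pics/c1.png

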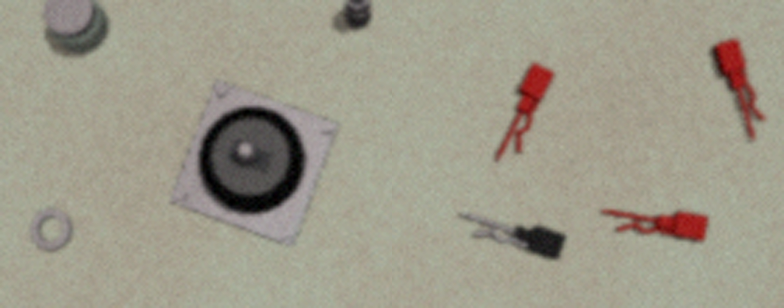

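The crop confirms the black clip at right-panel pixel (545,242), leg pointing up-left, with red clips around it. The washer is at (51,229) and the pin stands on the hub at (246,150). I'll go above the washer and look from close by.

>>> {"op": "drive_tool", "data": {"plan": [[[0,0,0,0.005,-0.037,-0.012,0],[0,0,0,0.005,-0.037,-0.012,0],[0,0,0,0.005,-0.037,-0.012,0],[0,0,0,0.005,-0.037,-0.012,0],[0,0,0,0.005,-0.037,-0.012,0],[0,0,0,0.005,-0.037,-0.012,0],[0,0,0,0.005,-0.037,-0.012,0],[0,0,0,0.005,-0.037,-0.012,0]]], "force": 30}}

```text
clock: 0.77
eef_pos: [0.4677, 0.2738, 0.1651]
eef_rot: [-0.864, 1.393, 0.864]
wrist_force: [1.4, 1.1, 0.8]
opening: 0.0942
```

>>> {"op": "drive_tool", "data": {"plan": [[[0,0,0,0.005,-0.035,-0.012,0],[0,0,0,0.005,-0.034,-0.012,0],[0,0,0,0.005,0,0,0],[0,0,0,0,0,0,0]]]}}

```text
clock: 1.1
eef_pos: [0.5181, 0.2219, 0.1489]
eef_rot: [-0.862, 1.396, 0.863]
wrist_force: [-0.1, 0.4, -0.8]
opening: 0.0942
```

```bash
python3 - <<'E'
from h import *
im,d,m=grab('wrist','w1')
print(bot.get_state()['eef_pos'],proj(m,np.array([.518,.223,.006])),proj(m,np.array([.585,.008,.086])))
cv2.imwrite('pics/w1b.png',cv2.convertScaleAbs(crop('w1',0,0,512,384,1.5),alpha=1.7))
E
```

```text
[0.51759873 0.22295545 0.14962897] (np.float64(256.3670739045684), np.float64(180.11981192340014)) (np.float64(86.41906969358851), np.float64(356.8724560859787))
```

View pics/w1b.png

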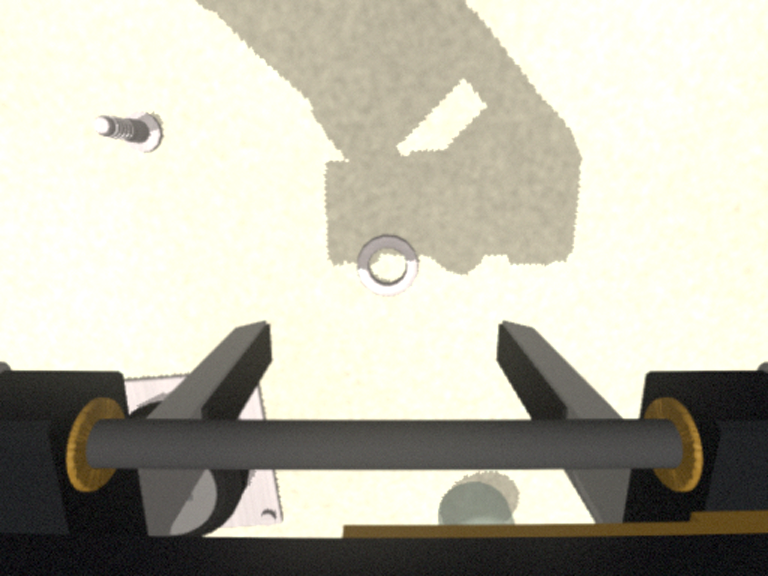

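The washer rim spans (357–418, 235–297) in the 1.5x picture, so its centre is (387.5,266). It sits between the fingers as predicted. stud_a is at (125,128) and the hub is at lower left.

```bash
python3 - <<'E'
from h import *
im,d,m=ld('w1')[0:3]
mt=ld('top')[2]
s=1.5
print(at_z(m,387.5/s,266/s,.006), tri([(m,387.5/s,266/s),(mt,223/1.5625,315/1.5625)]))
# hub edge / rim height by depth
for u,v in [(387.5-26,266),(387.5+26,266),(387.5,266-26),(387.5,266+26)]: print(at_d(m,u/s,v/s,d).round(4))
st=bot.get_state();R=Ro.from_rotvec(st['eef_rot']).as_matrix()
print(st['eef_pos'],R.T@(at_z(m,387.5/s,266/s,.006)-st['eef_pos']))
E
```

```text
[0.51620701 0.22624788 0.006     ] [ 0.51858047  0.22558295 -0.00357891]
[0.507  0.2104 0.0117]
[0.5231 0.2431 0.0128]
[0.4988 0.2348 0.0108]
[0.5318 0.2185 0.0128]
[0.51759873 0.22295545 0.14962897] [0.14362957 0.00251984 0.00250101]
```

>>> {"op": "drive_tool", "data": {"plan": [[[0,0,0,0.03,0.003,0.0025,0],[0,0,0,0.03,0,0,0],[0,0,0,0.03,0,0,0],[0,0,0,0.03,0,0,0],[0,0,0,0.017,0,0,0],[0,0,0,0.0085,0,0,0],[0,0,0,0,0,0,150],[0,0,0,0,0,0,255]]], "force": 40}}

```text
clock: 1.82
eef_pos: [0.5164, 0.2277, 0.0059]
eef_rot: [-0.865, 1.391, 0.865]
wrist_force: [-0.3, 0.5, 0.9]
opening: 0.0844
```

>>> {"op": "drive_tool", "data": {"plan": [[[0,0,0,0,0,0,255],[0,0,0,0,0,0,255],[0,0,0,0,0,0,255],[0,0,0,0,0,0,255],[0,0,0,0,0,0,255]]]}}

```text
clock: 2.23
eef_pos: [0.5165, 0.227, 0.0054]
eef_rot: [-0.864, 1.392, 0.864]
wrist_force: [-0.4, 0.3, 0.5]
opening: 0.0507
```

>>> {"op": "drive_tool", "data": {"plan": [[[0,0,0,0.002,0,0,255],[0,0,0,0,0,0,255],[0,0,0,0,0,0,255],[0,0,0,0,0,0,255],[0,0,0,0,0,0,255],[0,0,0,0,0,0,255]]]}}

```text
clock: 2.73
eef_pos: [0.5167, 0.227, 0.0035]
eef_rot: [-0.864, 1.392, 0.864]
wrist_force: [-0.9, -0.4, 6.3]
opening: 0.0426
```

>>> {"op": "drive_tool", "data": {"plan": [[[0,0,0,-0.01,0,0,255],[0,0,0,-0.03,0,0,255],[0,0,0,-0.04,0,0,255],[0,0,0,-0.04,0,0,255],[0,0,0,-0.02,0,0,255],[0,0,0,0,0,0,255]]]}}

```text
clock: 3.23
eef_pos: [0.5181, 0.2276, 0.1486]
eef_rot: [-0.865, 1.384, 0.862]
wrist_force: [-0.1, -0.2, -0.7]
opening: 0.0426
```

>>> {"op": "drive_tool", "data": {"plan": [[[0,0,0,0,-0.03,0,255],[0,0,0,0,-0.04,0,255],[0,0,0,0,-0.04,0,255],[0,0,0,0,-0.04,0,255],[0,0,0,0,-0.03,-0.01,255],[0,0,0,0,-0.02,-0.01,255],[0,0,0,0,0,0,255]]]}}

```text
clock: 3.82
eef_pos: [0.6882, 0.1164, 0.1409]
eef_rot: [-0.861, 1.396, 0.862]
wrist_force: [-0.2, -0.3, -0.7]
opening: 0.0427
```

```bash
python3 - <<'E'
from h import *
im,d,m=grab('wrist','w2')
print(bot.get_state()['eef_pos'],proj(m,np.array([.585,.008,.086])))
g=lambda c,a: cv2.convertScaleAbs(c,alpha=a)
A=crop('w2',0,0,512,384,.78); u,v=map(int,proj(m,np.array([.585,.008,.07])))
B=crop('w2',max(0,u-40),max(0,v-40),80,80,5); C=crop('sc',278,160,60,60,5)
B=cv2.copyMakeBorder(B,0,600-B.shape[0],0,0,cv2.BORDER_CONSTANT);print(u,v)
o=np.zeros((600,800,3),np.uint8);o[:A.shape[0],:A.shape[1]]=g(A,1.2);o[300:600,:300]=C;b=B[:400];o[0:400,400:400+b.shape[1]]=g(b,1.2)
cv2.imwrite('pics/w2b.png',o)
E
```

```text
[0.68703767 0.11827611 0.14111635] (np.float64(69.61470952168281), np.float64(148.64140682026658))
81 146
```

View pics/w2b.png

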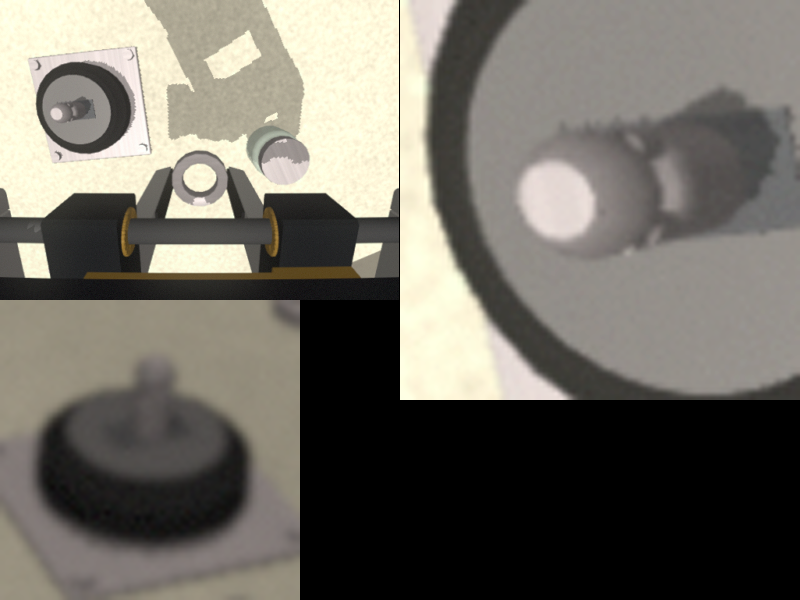

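The hub is at upper left of the wrist view (small panel (83,107)) and the washer is held centred at (200,178). In the crop the pin top is at (557,200), original pixel (72.4,146). The bright countersunk mouth at (675,190) faces the +67° side, so the hole runs along about ±67°.

```bash
python3 - <<'E'
from h import *
im,d,m=ld('w2')[0:3]; mt=ld('top')[2]
pt=at_z(m,72.4,146,.0865);print('pin',pt,at_d(m,72.4,146,d),tri([(m,72.4,146),(mt,331/1.5625,271/1.5625)]))
c=[at_z(m,u/.78,v/.78,.003) for u,v in [(29,57),(137,47),(151,153),(53,162)]]
for i in range(4):
    e=c[(i+1)%4]-c[i];print(c[i].round(4),np.degrees(np.arctan2(e[1],e[0])).round(1),np.hypot(*e[:2]))
print('hubmid',np.mean(c,0))
# washer held
print('washer held px 200,178 ->',at_z(m,200/.78,178/.78,.143),at_d(m,200/.78,(178-19)/.78,d))
st=bot.get_state();R=Ro.from_rotvec(st['eef_rot']).as_matrix()
print(st['eef_pos'],R.round(3),R.T@(pt-st['eef_pos']))
# hub top depth
for u,v in[(72,95),(85,135),(110,110)]: print(at_d(m,u/.78,v/.78,d))
E
```

```text
pin [0.58439114 0.01140215 0.0865    ] [0.58423459 0.01090712 0.08565145] [0.58507092 0.00936397 0.08414681]
[ 0.4926 -0.0284  0.003 ] 67.8 0.13955888149003667
[0.5453 0.1008 0.003 ] -21.8 0.13725091897251432
[0.6728 0.0498 0.003 ] -111.1 0.13937193821173574
[ 0.6226 -0.0802  0.003 ] 158.3 0.13997368404413885
hubmid [0.58331576 0.01051859 0.003     ]
washer held px 200,178 -> [0.68775409 0.11758249 0.143     ] [0.67235478 0.12525753 0.14858082]
[0.68703767 0.11827611 0.14111635] [[-0.002 -0.895  0.446]
 [-0.     0.446  0.895]
 [-1.     0.002 -0.001]] [ 0.05488834  0.04408895 -0.14136739]
[0.56648555 0.0142038  0.04253927]
[0.61272878 0.00324047 0.04430432]
[0.60093145 0.04472045 0.04299814]
```

>>> {"op": "drive_tool", "data": {"plan": [[[0,0,0,0,0.011,-0.035,255],[0,0,0,0,0.011,-0.035,255],[0,0,0,0,0.011,-0.035,255],[0,0,0,0.01,0.0105,-0.0365,255],[0,0,0,0.015,0,0,255],[0,0,0,0.015,0,0,255],[0,0,0,0,0,0,255],[0,0,0,0,0,0,255]]]}}

```text
clock: 4.53
eef_pos: [0.5843, 0.0135, 0.1026]
eef_rot: [-0.864, 1.393, 0.866]
wrist_force: [0.2, -0.6, 0.2]
opening: 0.0428
```

```bash
python3 - <<'E'
from h import *
im,d,m=grab('wrist','w3');st=bot.get_state();print(st['eef_pos'],st['wrist_force'])
o=np.hstack([cv2.resize(crop('w3',190,170,140,120,1),(400,343)),cv2.resize(crop('w3',225,200,60,60,1),(343,343))])
cv2.imwrite('pics/w3b.png',cv2.convertScaleAbs(o,alpha=1.2))
E
```

```text
[0.58483746 0.01349048 0.10336834] [ 0.93912117 -0.24705899 -1.39439431]
```

View pics/w3b.png

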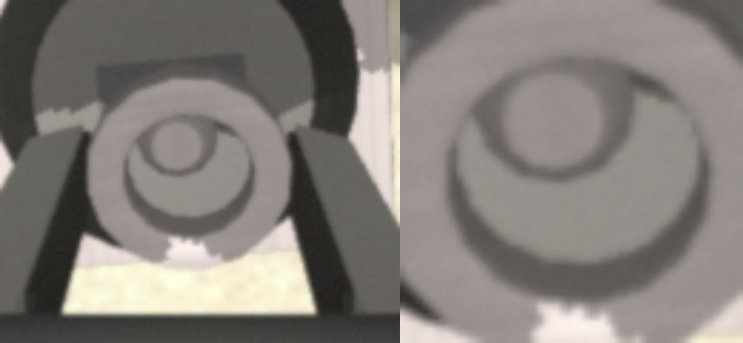

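Through the washer's hole I can see the pin top at right panel (553,118), orig (251.8,220.6). The washer's outer rim is centred at left panel (189,172), orig (256.2,230.2). I'll work out the offset between them.

```bash
python3 - <<'E'
from h import *
im,d,m=ld('w3')[0:3]
st=bot.get_state();R=Ro.from_rotvec(st['eef_rot']).as_matrix()
p=at_z(m,251.8,220.6,.0865);w=at_z(m,256.2,230.2,.1115)
print(p,at_d(m,251.8,220.6,d),w,at_d(m,256,199,d),R.T@(p-w),st['eef_pos'])
E
```

```text
[0.58381772 0.01127946 0.0865    ] [0.58395528 0.01120457 0.08605645] [0.58258268 0.01516314 0.1115    ] [0.56578374 0.02332421 0.10983415] [ 0.02499954 -0.00283027 -0.00293613] [0.58483746 0.01349048 0.10336834]
```

>>> {"op": "drive_tool", "data": {"plan": [[[0,0,0,0,-0.0015,-0.0028,255],[0,0,0,0,0,0,255],[0,0,0,0.01,0,0,255],[0,0,0,0.01,0,0,255],[0,0,0,0.01,0,0,255],[0,0,0,0.01,0,0,255],[0,0,0,0.005,0,0,255],[0,0,0,0,0,0,255]]]}}

```text
clock: 5.25
eef_pos: [0.5842, 0.0096, 0.0561]
eef_rot: [-0.863, 1.395, 0.866]
wrist_force: [0.6, -0.6, -0.5]
opening: 0.0427
```

>>> {"op": "drive_tool", "data": {"plan": [[[0,0,0,0.003,0,0,255],[0,0,0,0.002,0,0,255],[0,0,0,0.001,0,0,255],[0,0,0,0.001,0,0,255],[0,0,0,0,0,0,255]]]}}

```text
clock: 5.67
eef_pos: [0.585, 0.0096, 0.051]
eef_rot: [-0.864, 1.392, 0.864]
wrist_force: [-0.1, -0.1, -0.2]
opening: 0.0427
```

>>> {"op": "drive_tool", "data": {"plan": [[[0,0,0,0.001,0,0,255],[0,0,0,0.001,0,0,255],[0,0,0,0,0,0,255]]]}}

```text
clock: 5.92
eef_pos: [0.585, 0.0096, 0.0488]
eef_rot: [-0.864, 1.392, 0.864]
wrist_force: [0.0, 0.0, -0.2]
opening: 0.0427
```

>>> {"op": "drive_tool", "data": {"plan": [[[0,0,0,0.001,0,0,255],[0,0,0,0.0005,0,0,255],[0,0,0,0,0,0,255]]]}}

```text
clock: 6.17
eef_pos: [0.585, 0.0096, 0.0475]
eef_rot: [-0.864, 1.392, 0.864]
wrist_force: [-0.2, -0.6, 0.4]
opening: 0.0425
```

>>> {"op": "drive_tool", "data": {"plan": [[[0,0,0,0,0,0,120],[0,0,0,0,0,0,60],[0,0,0,0,0,0,0],[0,0,0,0,0,0,0],[0,0,0,0,0,0,0],[0,0,0,0,0,0,0],[0,0,0,0,0,0,0],[0,0,0,-0.01,0,0,0]]]}}

```text
clock: 6.83
eef_pos: [0.5841, 0.0096, 0.0561]
eef_rot: [-0.863, 1.395, 0.866]
wrist_force: [0.8, 0.0, 0.7]
opening: 0.0921
```

>>> {"op": "drive_tool", "data": {"plan": [[[0,0,0,-0.03,0,0,0],[0,0,0,-0.03,0,0,0],[0,0,0,-0.03,0,0,0],[0,0,0,0,0,0,0],[0,0,0,0,0,0,0]]]}}

```text
clock: 7.25
eef_pos: [0.5857, 0.0095, 0.1496]
eef_rot: [-0.866, 1.389, 0.862]
wrist_force: [0.3, -0.7, -0.6]
opening: 0.0939
```

```bash
python3 - <<'E'
from h import *
im,d,m=grab('wrist','w4');st=bot.get_state();R=Ro.from_rotvec(st['eef_rot']).as_matrix();print(st['eef_pos'],R.round(3))
o=crop('w4',190,130,130,110,5)
cv2.imwrite('pics/w4b.png',cv2.convertScaleAbs(o,alpha=1.2))
print(R.T@(np.array([.468,-.277,.15])-st['eef_pos']))
E
```

```text
[0.58497971 0.00960609 0.14790656] [[ 0.001 -0.896  0.444]
 [-0.     0.444  0.896]
 [-1.    -0.001  0.   ]]
[-0.00217102 -0.02233886 -0.30875224]
```

View pics/w4b.png

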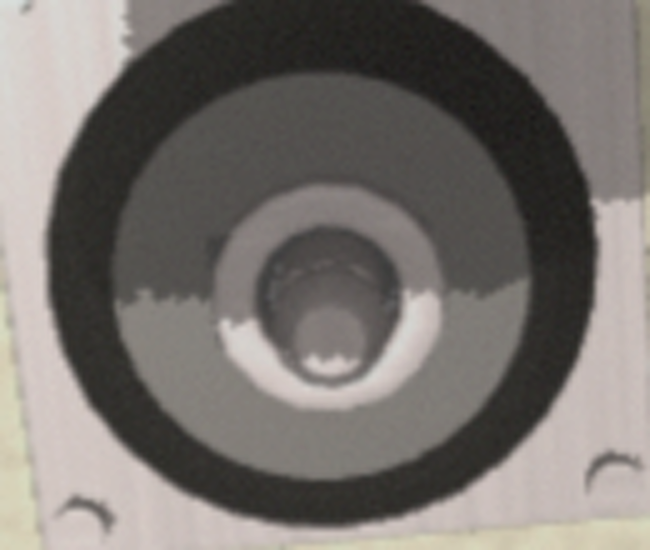

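The washer lies flat on the hub around the pin: ring centre at crop (330,297), pin top at (332,342), orig (256.4,198.4). Next the clip.

>>> {"op": "drive_tool", "data": {"plan": [[[0,0,0,0,-0.0028,-0.0385,0],[0,0,0,0,-0.0028,-0.0385,0],[0,0,0,0,-0.0028,-0.0385,0],[0,0,0,0,-0.0028,-0.0385,0],[0,0,0,0,-0.0028,-0.0385,0],[0,0,0,0,-0.0028,-0.0385,0],[0,0,0,0,-0.0028,-0.0385,0],[0,0,0,0,-0.0028,-0.0385,0]]]}}

```text
clock: 7.97
eef_pos: [0.4669, -0.2776, 0.1463]
eef_rot: [-0.863, 1.393, 0.866]
wrist_force: [0.4, -0.3, -0.1]
opening: 0.0939
```

>>> {"op": "drive_tool", "data": {"plan": [[[7,0,0,0,0,0,0],[7,0,0,0,0,0,0],[7,0,0,0,0,0,0],[7,0,0,0,0,0,0],[7,0,0,0,0,0,0],[7,0,0,0,0,0,0],[7,0,0,0,0,0,0],[7,0,0,0,0,0,0]]]}}

```text
clock: 8.63
eef_pos: [0.4679, -0.276, 0.1461]
eef_rot: [-0.099, 1.57, 0.101]
wrist_force: [0.4, -0.5, -0.8]
opening: 0.0942
```

>>> {"op": "drive_tool", "data": {"plan": [[[7,0,0,0,0,0,0],[7,0,0,0,0,0,0],[7,0,0,0,0,0,0],[7,0,0,0,0,0,0],[0,0,0,0,0,0,0],[0,0,0,0,0,0,0]]]}}

```text
clock: 9.13
eef_pos: [0.468, -0.2762, 0.1466]
eef_rot: [0.276, 1.555, -0.275]
wrist_force: [0.2, -0.1, -1.1]
opening: 0.094
```

```bash
python3 - <<'E'
from h import *
im,d,m=grab('wrist','w5');st=bot.get_state();R=Ro.from_rotvec(st['eef_rot']).as_matrix();print(st['eef_pos'],R.round(3),st['qpos'].round(2))
m4=ld('w4')[2];print('pin',at_z(m4,256.4,198.4,.0865),at_d(m4,256.4,198.4,ld('w4')[1]))
print(proj(m,np.array([.468,-.277,.01])),proj(m,np.array([.498,-.196,.01])))
cv2.imwrite('pics/w5b.png',cv2.convertScaleAbs(crop('w5',140,20,230,200,3),alpha=1.2))
E
```

```text
[ 0.46810606 -0.27617696  0.14669797] [[-0.001  0.343  0.939]
 [ 0.001  0.939 -0.343]
 [-1.     0.    -0.001]] [-0.6   0.34  1.61 -0.    1.19 -0.25]
pin [0.58465903 0.01134685 0.0865    ] [0.58479447 0.01128211 0.08596124]
(np.float64(256.4181887650985), np.float64(182.80816790744532)) (np.float64(256.7967934459398), np.float64(97.73215353255846))
```

View pics/w5b.png

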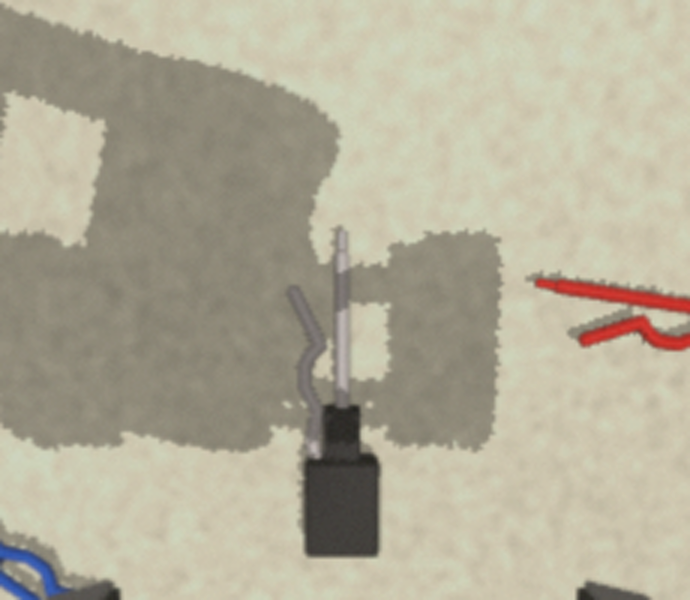

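The clip's block top spans (307–379, 458–555) in the crop, centre (342,507), orig (254,189). The leg runs straight up to its tip at (341,230), orig (253.7,96.7). The bow is on the left (heading ~160°). The red and blue clips are clear of the fingers.

```bash
python3 - <<'E'
from h import *
im,d,m=ld('w5')[0:3];mt=ld('top')[2]
st=bot.get_state();R=Ro.from_rotvec(st['eef_rot']).as_matrix()
T=lambda p:R.T@(p-st['eef_pos'])
g=at_z(m,254,189,.02);t=at_z(m,253.7,96.7,.01);e=t-g
print('grip',g,at_d(m,254,189,d),T(g),'tip',t,at_d(m,253.7,98,d),T(t),np.hypot(*e[:2]),np.degrees(np.arctan2(e[1],e[0])))
print(tri([(m,254,189),(mt,488/1.5625,337/1.5625)]), 'heading y',np.degrees(np.arctan2(R[1,1],R[0,1])))
l=at_z(m,140+342/3,20+310/3,.0125);n=at_z(m,140+342/3,20+400/3,.0125);print(T(l),T(n))
E
```

```text
grip [ 0.46418894 -0.28019243  0.02      ] [ 0.4640851  -0.28044929  0.01885574] [ 0.12669943 -0.00515627 -0.00212355] tip [ 0.49545684 -0.1940193   0.01      ] [ 0.49500642 -0.19530033  0.01221899] [ 0.13672847  0.08651085 -0.00234089] 0.09167055784467902 70.05671242909635
[ 0.46615326 -0.2739523   0.04535919] heading y 69.91215546686509
[ 0.13422     0.06069742 -0.00206727] [ 0.13421063  0.0306031  -0.00211424]
```

>>> {"op": "drive_tool", "data": {"plan": [[[0,0,0,0.03,-0.006,-0.002,0],[0,0,0,0.04,0,0,0],[0,0,0,0.04,0,0,0],[0,0,0,0.02,0,0,0],[0,0,0,0.01,0,0,0],[0,0,0,0.002,0,0,0],[0,0,0,0,0,0,255],[0,0,0,0,0,0,255]]], "force": 50}}

```text
clock: 9.85
eef_pos: [0.4652, -0.2818, 0.007]
eef_rot: [0.277, 1.551, -0.278]
wrist_force: [-0.3, 0.1, -0.1]
opening: 0.0839
```

>>> {"op": "drive_tool", "data": {"plan": [[[0,0,0,0,0,0,255],[0,0,0,0,0,0,255],[0,0,0,0,0,0,255],[0,0,0,0,0,0,255],[0,0,0,0,0,0,255],[0,0,0,0,0,0,255],[0,0,0,0,0,0,255],[0,0,0,0,0,0,255]]]}}

```text
clock: 10.52
eef_pos: [0.4644, -0.2813, 0.0054]
eef_rot: [0.279, 1.553, -0.279]
wrist_force: [0.2, -0.4, -0.6]
opening: 0.0308
```

>>> {"op": "drive_tool", "data": {"plan": [[[0,0,0,0,0,0,255],[0,0,0,0,0,0,255],[0,0,0,0,0,0,255],[0,0,0,0,0,0,255],[0,0,0,0,0,0,255],[0,0,0,0,0,0,255],[0,0,0,0,0,0,255]]]}}

```text
clock: 11.1
eef_pos: [0.4644, -0.2813, 0.0055]
eef_rot: [0.279, 1.553, -0.279]
wrist_force: [-0.4, 0.5, -0.5]
opening: 0.0257
```

>>> {"op": "drive_tool", "data": {"plan": [[[0,0,0,-0.0075,0,0,255],[0,0,0,-0.02,0,0,255],[0,0,0,-0.02,0,0,255],[0,0,0,-0.01,0,0,255],[1.5,0,0,0,0,0,255],[0,0,0,0,0.036,0.0015,255],[0,0,0,0,0.036,0.0015,255],[0,0,0,0,0.036,0.001,255]]]}}

```text
clock: 11.77
eef_pos: [0.5086, -0.1816, 0.0632]
eef_rot: [0.3, 1.55, -0.3]
wrist_force: [0.3, -0.7, -1.3]
opening: 0.0256
```

>>> {"op": "drive_tool", "data": {"plan": [[[0,0,0,0,0.035,0.001,255],[0,0,0,0,0.03,0,255],[0,0,0,0,0.013,0,255],[0,0,0,0,0,0,255],[0,0,0,0,0,0,255]]]}}

```text
clock: 12.18
eef_pos: [0.5382, -0.1106, 0.0629]
eef_rot: [0.298, 1.55, -0.298]
wrist_force: [-0.0, -1.2, -0.5]
opening: 0.0253
```

```bash
python3 - <<'E'
from h import *
im,d,m=grab('wrist','w6');st=bot.get_state();R=Ro.from_rotvec(st['eef_rot']).as_matrix();print(st['eef_pos'],st['wrist_force'],R.round(4),np.degrees(np.arctan2(R[1,1],R[0,1])))
print('pin px',proj(m,np.array([.5842,.0113,.0865])))
cv2.imwrite('pics/w6b.png',cv2.convertScaleAbs(crop('w6',150,0,220,200,3),alpha=1.2))
E
```

```text
[ 0.5379849  -0.11128665  0.06290091] [ 0.15847779  0.37044717 -0.45297076] [[-2.000e-04  3.722e-01  9.282e-01]
 [-2.000e-04  9.282e-01 -3.722e-01]
 [-1.000e+00 -2.000e-04 -2.000e-04]] 68.15110764400666
pin px (np.float64(250.61042370163636), np.float64(-24.22255910852047))
```

View pics/w6b.png

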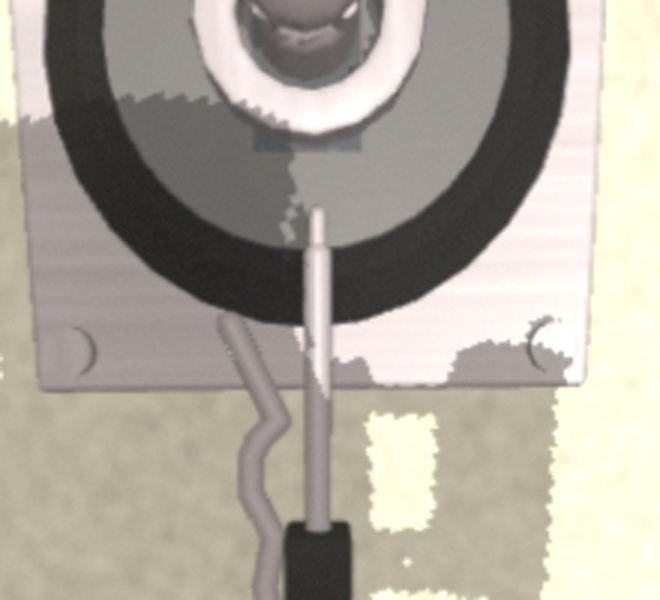

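The leg lies straight along image column ~317, tip at (317,210) in the crop. The pin's groove edges at (255,10) and (350,10) put its axis at column 303. So the leg must shift ~2.6 mm to tool −z, which matches the computed pin. The plate edge is level, so the heading fits. Next I check the leg's height.

```bash
python3 - <<'E'
from h import *
im,d,m=ld('w6')[0:3]
st=bot.get_state();R=Ro.from_rotvec(st['eef_rot']).as_matrix()
for v in [215,260,300,350,400,450,500,540,580]:
    p=at_d(m,150+317/3,v/3,d);print(v,p.round(4),(R.T@(p-st['eef_pos'])).round(4))
for u in (255,350): print(R.T@(at_z(m,150+u/3,10/3,.0675)-st['eef_pos']))
print(R.T@(np.array([.5842,.0113,.0675])-st['eef_pos']))
for u,v in[(120,180),(450,150),(215,30),(400,30)]: print(at_d(m,150+u/3,v/3,d)[2])
E
```

```text
215 [ 0.5719 -0.0256  0.0681] [-0.0052  0.0922 -0.0004]
260 [ 0.569  -0.0328  0.0689] [-0.006   0.0844 -0.0004]
300 [ 0.5664 -0.0393  0.0696] [-0.0067  0.0774 -0.0004]
350 [ 0.5632 -0.0475  0.0689] [-0.006   0.0686 -0.0004]
400 [ 0.5598 -0.0559  0.0692] [-0.0063  0.0596 -0.0004]
450 [ 0.5564 -0.0644  0.0696] [-0.0067  0.0503 -0.0003]
500 [ 0.5529 -0.0733  0.0691] [-0.0062  0.0408 -0.0003]
540 [ 0.5503 -0.0796  0.0735] [-0.0107  0.034  -0.0003]
580 [ 0.5475 -0.0867  0.0739] [-0.011   0.0263 -0.0003]
[-0.00462766  0.12571308 -0.01110193]
[-0.00463032  0.12572685  0.00521319]
[-0.00463029  0.13097937 -0.00272719]
0.03922935275728208
0.044354454806680016
0.055522596879844635
0.05469440856261587
```

>>> {"op": "drive_tool", "data": {"plan": [[[0,0,0,0,0,-0.0025,255],[0,0,0,0,0.01,0,255],[0,0,0,0,0.008,0,255],[0,0,0,0,0.006,0,255],[0,0,0,0,0.004,0,255],[0,0,0,0,0.003,0,255],[0,0,0,0,0.003,0,255],[0,0,0,0,0,0,255]]]}}

```text
clock: 12.9
eef_pos: [0.5488, -0.0775, 0.0629]
eef_rot: [0.299, 1.55, -0.299]
wrist_force: [-0.4, 0.1, -1.9]
opening: 0.0252
```

>>> {"op": "drive_tool", "data": {"plan": [[[0,0,0,0,0.002,0,255],[0,0,0,0,0.002,0,255],[0,0,0,0,0.002,0,255],[0,0,0,0,0.002,0,255],[0,0,0,0,0,0,255]]]}}

```text
clock: 13.32
eef_pos: [0.5517, -0.0703, 0.063]
eef_rot: [0.299, 1.55, -0.299]
wrist_force: [0.9, 0.5, -0.6]
opening: 0.0257
```

The leg tip is in the hole with no side force. I'll continue by feel.

>>> {"op": "drive_tool", "data": {"plan": [[[0,0,0,0,0.002,0,255],[0,0,0,0,0.002,0,255],[0,0,0,0,0.002,0,255],[0,0,0,0,0.002,0,255],[0,0,0,0,0.001,0,255],[0,0,0,0,0,0,255]]]}}

```text
clock: 13.82
eef_pos: [0.555, -0.062, 0.0629]
eef_rot: [0.299, 1.55, -0.299]
wrist_force: [-0.2, -0.0, -0.7]
opening: 0.0256
```

>>> {"op": "drive_tool", "data": {"plan": [[[0,0,0,0,0.001,0,255],[0,0,0,0,0.001,0,255],[0,0,0,0,0.001,0,255],[0,0,0,0,0.001,0,255],[0,0,0,0,0,0,255]]]}}

```text
clock: 14.23
eef_pos: [0.5565, -0.0584, 0.0629]
eef_rot: [0.299, 1.55, -0.299]
wrist_force: [-0.4, -0.3, -0.5]
opening: 0.0258
```

>>> {"op": "drive_tool", "data": {"plan": [[[0,0,0,0,0.001,0,255],[0,0,0,0,0.001,0,255],[0,0,0,0,0.001,0,255],[0,0,0,0,0.001,0,255],[0,0,0,0,0,0,255]]]}}

```text
clock: 14.65
eef_pos: [0.558, -0.0547, 0.0629]
eef_rot: [0.299, 1.55, -0.299]
wrist_force: [0.4, 0.7, -0.6]
opening: 0.0257
```

>>> {"op": "drive_tool", "data": {"plan": [[[0,0,0,0,0.001,0,255],[0,0,0,0,0.001,0,255],[0,0,0,0,0.001,0,255],[0,0,0,0,0.001,0,255],[0,0,0,0,0,0,255]]]}}

```text
clock: 15.07
eef_pos: [0.5593, -0.0509, 0.0629]
eef_rot: [0.299, 1.55, -0.299]
wrist_force: [-0.8, -0.2, -0.6]
opening: 0.0256
```

>>> {"op": "drive_tool", "data": {"plan": [[[0,0,0,0,0.001,0,255],[0,0,0,0,0.001,0,255],[0,0,0,0,0.001,0,255],[0,0,0,0,0,0,255]]]}}

```text
clock: 15.4
eef_pos: [0.5603, -0.0482, 0.0628]
eef_rot: [0.299, 1.551, -0.299]
wrist_force: [-2.1, 0.1, -1.2]
opening: 0.0256
```

>>> {"op": "drive_tool", "data": {"plan": [[[0,0,0,0,0.001,0,255],[0,0,0,0,0.001,0,255],[0,0,0,0,0.001,0,255],[0,0,0,0,0,0,255]]]}}

```text
clock: 15.73
eef_pos: [0.5613, -0.0457, 0.0627]
eef_rot: [0.299, 1.551, -0.299]
wrist_force: [-5.5, -4.0, -0.8]
opening: 0.0257
```

>>> {"op": "drive_tool", "data": {"plan": [[[0,0,0,0,0.001,0,255],[0,0,0,0,0.001,0,255],[0,0,0,0,0,0,255]]]}}

```text
clock: 15.98
eef_pos: [0.562, -0.0438, 0.0628]
eef_rot: [0.299, 1.551, -0.3]
wrist_force: [-5.0, -3.0, -1.0]
opening: 0.0254
```

>>> {"op": "drive_tool", "data": {"plan": [[[0,0,0,0,0.001,0,255],[0,0,0,0,0.001,0,255],[0,0,0,0,0,0,255]]]}}

```text
clock: 16.23
eef_pos: [0.5627, -0.0418, 0.0627]
eef_rot: [0.299, 1.551, -0.299]
wrist_force: [-5.6, 0.7, -0.5]
opening: 0.0256
```

>>> {"op": "drive_tool", "data": {"plan": [[[0,0,0,0,0.001,0,255],[0,0,0,0,0.001,0,255],[0,0,0,0,0,0,255]]]}}

```text
clock: 16.48
eef_pos: [0.5637, -0.0396, 0.0628]
eef_rot: [0.299, 1.551, -0.299]
wrist_force: [-5.1, 0.9, -0.6]
opening: 0.0258
```

>>> {"op": "drive_tool", "data": {"plan": [[[0,0,0,0,0.001,0,255],[0,0,0,0,0.001,0,255],[0,0,0,0,0,0,255]]]}}

```text
clock: 16.73
eef_pos: [0.5643, -0.038, 0.0628]
eef_rot: [0.299, 1.551, -0.299]
wrist_force: [-5.6, 1.6, 0.4]
opening: 0.0253
```

>>> {"op": "drive_tool", "data": {"plan": [[[0,0,0,0,0.001,0,255],[0,0,0,0,0.001,0,255],[0,0,0,0,0,0,255]]]}}

```text
clock: 16.98
eef_pos: [0.565, -0.0358, 0.0627]
eef_rot: [0.299, 1.551, -0.299]
wrist_force: [-6.2, 2.0, 0.7]
opening: 0.0255
```

>>> {"op": "drive_tool", "data": {"plan": [[[0,0,0,0,0.001,0,255],[0,0,0,0,0.001,0,255],[0,0,0,0,0,0,255]]]}}

```text
clock: 17.23
eef_pos: [0.566, -0.0336, 0.0628]
eef_rot: [0.3, 1.551, -0.298]
wrist_force: [-3.2, 6.1, -1.1]
opening: 0.0258
```

>>> {"op": "drive_tool", "data": {"plan": [[[0,0,0,0,0.001,0,255],[0,0,0,0,0.001,0,255],[0,0,0,0,0,0,255]]]}}

```text
clock: 17.48
eef_pos: [0.5667, -0.0321, 0.0629]
eef_rot: [0.299, 1.551, -0.299]
wrist_force: [-4.4, 1.5, 0.4]
opening: 0.0255
```

>>> {"op": "drive_tool", "data": {"plan": [[[0,0,0,0,0.001,0,255],[0,0,0,0,0.001,0,255],[0,0,0,0,0,0,255]]]}}

```text
clock: 17.73
eef_pos: [0.5678, -0.03, 0.063]
eef_rot: [0.3, 1.55, -0.298]
wrist_force: [-0.6, 5.6, -2.7]
opening: 0.0255
```

>>> {"op": "drive_tool", "data": {"plan": [[[0,0,0,0,0.001,0,255],[0,0,0,0,0,0,255]]]}}

```text
clock: 17.9
eef_pos: [0.5683, -0.0294, 0.0631]
eef_rot: [0.299, 1.549, -0.299]
wrist_force: [-1.5, 4.9, -1.6]
opening: 0.0256
```

>>> {"op": "drive_tool", "data": {"plan": [[[0,0,0,0,0.001,0,255],[0,0,0,0,0.001,0,255],[0,0,0,0,0,0,255]]]}}

```text
clock: 18.15
eef_pos: [0.5691, -0.0279, 0.0631]
eef_rot: [0.299, 1.549, -0.299]
wrist_force: [0.7, 2.2, -0.8]
opening: 0.0254
```

>>> {"op": "drive_tool", "data": {"plan": [[[0,0,0,0,0.001,0,255],[0,0,0,0,0.001,0,255],[0,0,0,0,0,0,255]]]}}

```text
clock: 18.4
eef_pos: [0.5696, -0.0263, 0.0631]
eef_rot: [0.299, 1.55, -0.3]
wrist_force: [-0.4, -1.5, -0.3]
opening: 0.0253
```

>>> {"op": "drive_tool", "data": {"plan": [[[0,0,0,0,0.001,0,255],[0,0,0,0,0.001,0,255],[0,0,0,0,0,0,255]]]}}

```text
clock: 18.65
eef_pos: [0.57, -0.0255, 0.0631]
eef_rot: [0.298, 1.55, -0.301]
wrist_force: [-3.6, -9.7, 0.9]
opening: 0.0253
```

>>> {"op": "drive_tool", "data": {"plan": [[[0,0,0,0,0.0005,0,255],[0,0,0,0,0,0,255]]]}}

```text
clock: 18.82
eef_pos: [0.5701, -0.0253, 0.0631]
eef_rot: [0.297, 1.55, -0.301]
wrist_force: [-4.8, -12.1, 2.7]
opening: 0.0257
```

```bash
python3 - <<'E'
from h import *
im,d,m=grab('wrist','w7');st=bot.get_state();R=Ro.from_rotvec(st['eef_rot']).as_matrix();print(st['eef_pos'],R.T@st['wrist_force'])
cv2.imwrite('pics/w7b.png',cv2.convertScaleAbs(crop('w7',180,50,150,150,4),alpha=1.2))
E
```

```text
[ 0.57007997 -0.02530336  0.06310759] [ -2.24457748 -12.87745895   0.33947637]
```

View pics/w7b.png

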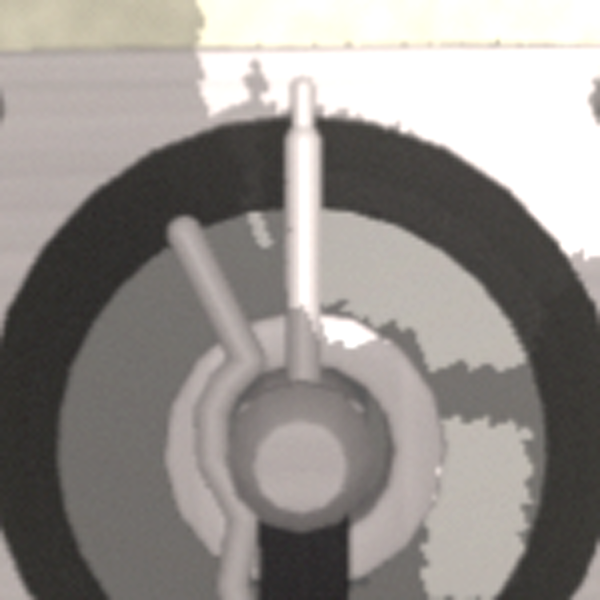

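The leg passes right through the pin (leg tip at crop (302,85)). The bow hump is past and hugging the pin at (210,420), and the nose bears on the pin at (303,520). The force is 12.9 N and climbing with no travel, so the pin has stopped. I'll press home.

>>> {"op": "drive_tool", "data": {"plan": [[[0,0,0,0,0.0005,0,255],[0,0,0,0,0,0,255],[0,0,0,0,0,0,255]]]}}

```text
clock: 19.12
eef_pos: [0.5701, -0.0252, 0.0631]
eef_rot: [0.297, 1.551, -0.302]
wrist_force: [-6.0, -14.0, 4.2]
opening: 0.0255
```

>>> {"op": "drive_tool", "data": {"plan": [[[0,0,0,0,0,0,255],[0,0,0,0,0,0,255],[0,0,0,0,0,0,255],[0,0,0,0,0,0,255],[0,0,0,0,0,0,255],[0,0,0,0,0,0,255]]]}}

```text
clock: 19.62
eef_pos: [0.5702, -0.0252, 0.0631]
eef_rot: [0.297, 1.55, -0.302]
wrist_force: [-5.7, -14.3, 3.0]
opening: 0.0253
```

>>> {"op": "drive_tool", "data": {"plan": [[[0,0,0,0,-0.0005,0,255],[0,0,0,0,-0.0005,0,255],[0,0,0,0,-0.0005,0,255],[0,0,0,0,0,0,255]]]}}

```text
clock: 19.95
eef_pos: [0.5699, -0.0256, 0.0631]
eef_rot: [0.298, 1.55, -0.3]
wrist_force: [-3.1, -6.3, 0.9]
opening: 0.0258
```

>>> {"op": "drive_tool", "data": {"plan": [[[0,0,0,0,-0.0005,0,255],[0,0,0,0,0,0,200],[0,0,0,0,0,0,150],[0,0,0,0,0,0,100],[0,0,0,0,0,0,50],[0,0,0,0,0,0,0],[0,0,0,0,0,0,0],[0,0,0,0,0,0,0]]]}}

```text
clock: 20.62
eef_pos: [0.5699, -0.025, 0.063]
eef_rot: [0.299, 1.55, -0.299]
wrist_force: [0.1, -0.2, 0.1]
opening: 0.0621
```

>>> {"op": "drive_tool", "data": {"plan": [[[0,0,0,0,0,0,0],[0,0,0,-0.01,0,0,0],[0,0,0,-0.03,0,0,0],[0,0,0,-0.03,0,0,0],[0,0,0,-0.03,0,0,0],[0,0,0,-0.02,0,0,0],[0,0,0,0,0,0,0],[0,0,0,0,0,0,0]]]}}

```text
clock: 21.28
eef_pos: [0.5702, -0.0251, 0.1844]
eef_rot: [0.299, 1.548, -0.299]
wrist_force: [0.1, 0.0, -0.6]
opening: 0.0938
```

```bash
python3 - <<'E'
from h import *
grab('wrist','w8');st=bot.get_state();print(st['eef_pos'],st['wrist_force'],st['clock'])
grab('top','top2')
a=crop('w8',130,40,256,300,2)[:600,:500];b=crop('top2',130,100,140,150,2)
o=np.zeros((600,512+288,3),np.uint8);o[:a.shape[0],:a.shape[1]]=cv2.convertScaleAbs(a,alpha=1.2);o[:b.shape[0],510:510+b.shape[1]]=cv2.convertScaleAbs(b,alpha=1.6)
cv2.imwrite('pics/w8b.png',o)
E
```

```text
[ 0.56964267 -0.02507726  0.18295663] [ 0.08220075 -0.3722718  -1.14637545] 21.3333
```

View pics/w8b.png

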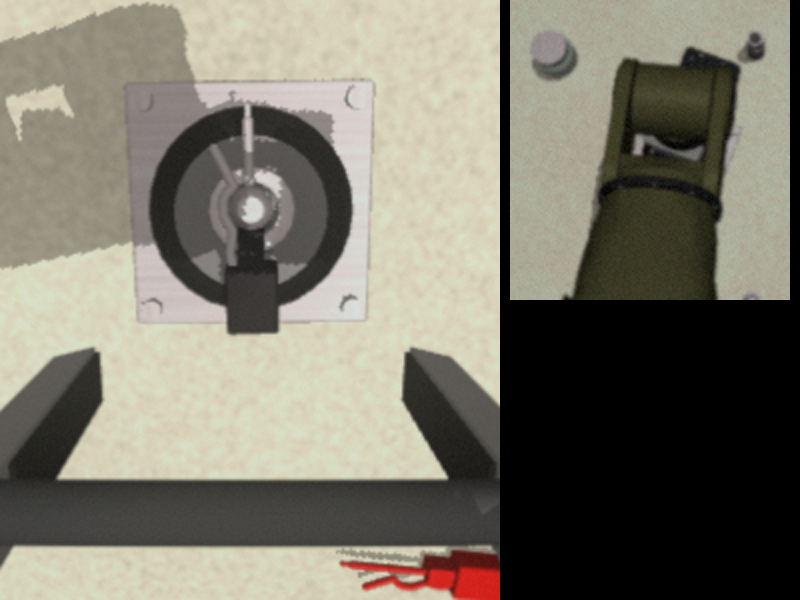

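The clip sits on the pin: block at (253,297), nose against the pin at (252,235), leg tip through at (248,107). The washer ring is under it, and the gripper is clear. I'll do one depth check on the block and leg, then hand in.

```bash
python3 - <<'E'
from h import *
im,d,m=ld('w8')[0:3]
P=lambda u,v:at_d(m,130+u/2,40+v/2,d)
g=at_z(m,130+253/2,40+297/2,.0775)
print('block',P(253,280),P(253,320),'nose',P(252,245),'leg',P(248,140),'pin',P(253,209),'washer',P(285,215),P(218,215))
print(np.hypot(*(P(253,209)-g)[:2]))
bot.sign_off()
E
```

```text
block [ 0.57384589 -0.01799063  0.07526912] [ 0.56622534 -0.03707458  0.07319028] nose [ 0.57950921 -0.00257253  0.071663  ] leg [0.59597985 0.04354529 0.07240933] pin [0.58681012 0.01456673 0.08698111] washer [0.59963145 0.00306691 0.05557664] [0.56956654 0.01652305 0.0683276 ]
0.04291659890102159
the job is handed in; nothing more can be done
```

The job is done and handed in at about 21 s of the 61 s allowed; no verdict is reported.

- **Washer:** it was lowered over the pin to light contact and released. The pictures show it flat on the hub, with its top measured at about 55.6 mm against 56 mm expected.
- **Clip:** the black R-clip's leg went through the cross hole and the bow sprang over the pin. The axle gave way about 4 to 5 mm before it stopped hard. I pressed the clip home at about 15 N for half a second; no reading was higher. I then eased the push off, let go and lifted clear.
- **Last checks:** the close view shows the leg through the pin, the bow shut and the nose against the pin. The gripper is clear and the wrist force is about zero. Measured grip-to-pin distance is about 43 mm against 44.5 mm nominal, within measuring error.
- **A slight disagreement:** after release the block's outer end seems 2 to 4 mm low (top at 73 to 75 mm against 77.5 mm expected). The clip seems to droop a little within the hole's play.
- **Bystanders:** the jar and socket look untouched in the last overhead picture. The arm hid most of the view of the studs, but no path came near them.

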